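Stand the clay pot's lid in the adjustable lid rack and clamp it

ROBOT

A 7-joint arm with a two-finger parallel gripper is mounted at the origin on the work surface. World frame = base frame: x ahead of the robot, y to its left, z up, the work surface at z = 0. Lengths are in m, angles in rad, forces in N, time in s.
With the tool pointing down it reaches from about 0.425 to 0.95 m from the base axis. Payload 16.7 kg.
Tool frame: the origin (TCP) lies midway between the tips of the shut fingers; the grasp point (between the pads) lies 19 mm behind it; z points along the fingers, y is the line along which they close (so a half turn about z gives the same grasp; the last joint's range is limited). The gripper opens to 94 mm and grips with 3 to 60 N. Pads are 16 mm wide; open, the fingers measure 119 mm over their backs; the gripper's body (75 mm by 177 mm) begins 78 mm behind the grasp point.
Start: joints at [-1.393, 0.426, 0.074, 1.606, -0.034, 1.111, -0.067], TCP at [0.217, 0.639, 0.205] pointing down, gripper open.
Joint ranges: [-2.85, 2.85], [-0.5, 2.14], [-1.23, 1.37], [0.21, 2.46], [-1.02, 4.16], [0.16, 2.05], [-2.73, 2.73]. Speed limits (rad/s): [1.89, 1.89, 2.39, 2.39, 3.01, 3.01, 3.01].

INTERFACE

Orientations are given as a 3x3 rotation matrix whose columns are the frame's x, y, z axes.
In Python, from station import bot gives the robot as it stands. The module is installed in compiled form; this text tells all that it offers.
- The arm moves only by the shell command python3 -m jog 'ROWS' [FORCE]. ROWS is text: rows parted by semicolons, each of 7 numbers parted by spaces: the opening, from 0 (shut) to 1 (fully open), then the shift along the tool's x, y, z in mm, then the turn, a rotation vector about the tool's x, y, z in degrees. In form: hand dx dy dz rx ry rz; .... A call has 1 to 20 rows; each row is the pose to reach, as a shift and turn from the pose commanded when the call began, along the tool's axes at that moment; what a row does not reach only later rows make up. A row lasts 1/10 s, in which the tool goes at most 50 mm and 8.59 degrees, less where a joint would pass 70% of its speed; a pose out of reach is approached as far as the arm can. A call with a gripper value outside its range is refused whole. The fingers move at their own pace and stop on an object; FORCE is the grip in N (left out, the last holds). Time passes only in rows, so rows that repeat a pose let the fingers close. It gives the time, the measured TCP pose, the force, the opening and the grip force at its end, in the units of the state.
- bot.state(): the state, without advancing time (a new reading comes with each control period).
- bot.get_image(name): name is "scene" or "top" or "wrist"; returns a dict with "color" (400x640x3 uint8, red, green, blue), "fx", "fy", "cx", "cy" (pixels), "k1" (the pictures are not rectified: a ray, as slopes to the right and down, at radius r is drawn at 1 + k1 r^2 times it, then the intrinsics apply), "world_from_camera" (4x4, takes a point from camera to world coordinates). Camera axes: x right, y down, z forward; pixel columns grow to the right and rows downward; lengths in m; the calibration is good to about 2 mm. A picture is of the moment at which its call begins. There is no depth.
- bot.sign_off(): hands the job in; it is judged then, once.
The state is a dict: "clock": time; "q": joint angles; "qd": joint speeds; "joint_torque": joint torques, N m; "ee_pos": TCP position; "eef_rot": TCP orientation; "contact_force": force on the tool from outside, world axes, zero at the start; "wrist_torque": the same for the moment, N m; "finger_gap": finger opening in m; "finger_force": force on a finger pad.
Only numpy, scipy, OpenCV 4.12 (cv2) and the standard library are available. Lean on these libraries where they do the work, as an engineer would, in place of code of your own. Each camera call takes 0.05 s, during which the arm holds its last target. There are 200 camera calls.

TASK

On the lid rack, turn the clamp knob to loosen it and slide the divider back until the slot is open at least three times as wide as the lid is thick. Then lift the lid off the clay pot by its knob, lay it on the sloping stand, knob outward, and let go so that you can change your grip, take it again by its rim, and stand it upright on the rack's rods between the two forks, setting it down gently each time. Finally slide the divider snug against the lid and turn the clamp knob fully tight, leaving the bottle, cup, jar and bowl where they stand.

Things in the scene. Friction and masses are not known exactly. Their poses are not given: they have to be found in the camera images.
- pot: Fixed black clay pot, 144 mm across, on a round wooden trivet of 170 mm; the rim is 90 mm above the counter, with two small lugs at +-y. Origin: centre of the trivet's underside, on the counter; z up.
- lid: Loose round black clay lid, about 0.25 to 0.45 kg, flat on the pot's rim at the start. Flat-bottomed disc 150 mm across; the outer 30 mm are a plain flat rim 9 mm thick; inside, a low boss rises to 14 mm. At the centre a cylindrical knob, 36 mm across, 20 to 40 mm above the underside, on a thinner neck. Origin: centre of the underside; z: the disc's axis, out through the knob.
- stand: Fixed wooden stand, 120 (x) by 150 (y) mm. Its 110 mm square board slopes at 45 degrees, rising to +y; the face looks along (0, -0.707, 0.707). Near its low edge two pegs, 80 mm apart and 16 mm proud, cradle the lid's rim. The board ends 28 mm up the slope from the seat point, so the top 47 mm of the lid overhang and can be pinched. Origin: centre of the underside on the counter; z up.
- stand_seat (a point): Point on the board's face where the lid's origin (centre of its underside) lies when it rests on the pegs, flat on the board with its knob outward; 80 mm above the counter. Axes as those of the stand.
- rack: Fixed lid rack, 130 (x) by 285 (y) mm. Two rods of 10 mm along y at x = +-40, axis 24 mm high, cradle a lid on edge: its centre is then 93 mm high, lowest point 18. A fixed fork of two posts (7 mm square, x = +-53, tops 125 mm high) has its -y face at y = +100 mm. The lid stands square to y, knob to either side (it fits between the posts). Origin: on the counter; z up.
- fork_face (a point): Point midway between the two fixed posts on the plane of their -y face, at rack (0, 100, 93) mm: the height at which the centre of a lid on the rods lies. Axes as the rack's.
- divider_face (a point): The same point of the sliding divider, whose fork has two posts like the fixed one: midway between them on the plane of their +y face, 93 mm above the counter. The divider carries the clamp knob 100 mm behind this face (-y). Axes as the rack's.
- divider (a joint): Sliding divider: clear gap in m between the faces of the two forks, 0 (touching) to 0.09. It grows as the divider slides to the rack's -y. It slides with about 2 N when the clamp is loose, and can be moved by its clamp knob. Clamped tight it holds about 30 N. Lid and rack are smooth (friction about 0.35).
- clamp (a joint): Clamp knob on the divider, vertical axis: 0 rad is fully tight (stop), 1.5 is fully loose (stop). It grows as the knob is turned counter-clockwise seen from above. The divider is free above about 0.75 and braked below that, harder towards 0. It takes about 0.2 to 0.4 N m to turn and stays where it is left.
- clamp_grip (a point): Middle of the clamp knob's grip on its axis, 65 mm above the counter. The grip is an upright bar, 46 mm long along this point's x, 12 mm thick along its y, from 52 to 78 mm above the counter; the divider's block under it ends at 43 mm. z up; x turns with the knob.
- bottle: Bystander: upright dark sauce bottle, 56 mm across, 170 mm tall. Origin: centre of the underside.
- cup: Bystander: white cup, 72 mm across, 70 mm tall. Origin: centre of the underside.
- jar: Bystander: glass jar, 60 mm across, 80 mm tall. Origin: centre of the underside.
- bowl: Bystander: small brown bowl, 100 mm across, 45 mm tall. Origin: centre of the underside.
Not all that is in view belongs to the job. Leave any pink or red look-alike of the stand alone.

How it is judged:
On the way, in this order (a step that is already met when the one before it is completed fails the run):
1. the clamp knob is loosened (turned past 0.7 rad) and the divider is open by 25 mm or more (value of joint clamp above 0.7 rad and value of joint divider above 0.025 m), for 0.1 s.
2. the lid lies on the sloping stand, knob outward, and the fingers have let go of it (distance between lid and stand_seat below 0.018 m and angle between lid's own z axis and vertical between 0.65 and 0.92 rad and linear speed of lid below 0.02 m/s and contact force between the fingers and lid below 0.1 N and contact force between lid and stand above 0.5 N), for 0.2 s.
3. the lid stands on edge on the rack's rods between the forks, released (x of lid in the frame of rack between -0.02 and 0.02 m and z of lid in the frame of rack between 0.08 and 0.108 m and y of lid in the frame of rack between -0.005 and 0.112 m and angle between lid's own z axis and vertical between 1.1 and 2.05 rad and angle between the z axis of lid and the y axis of rack, either way round below 0.5 rad and contact force between the fingers and lid below 0.1 N and contact force between lid and rack above 0.5 N), for 0.2 s.
At the end, for the whole second after the job is handed in: The lid stands upright on the rack's rods between the forks (axis within 0.12 rad of the slide direction, centre within 20 mm of the middle, 80 to 108 mm high); divider snug on it (gap 6 to 12.5 mm for the 9 mm rim); clamp knob tight (below 0.3 rad); lid released and at rest (x of lid in the frame of rack between -0.02 and 0.02 m and z of lid in the frame of rack between 0.08 and 0.108 m and y of lid in the frame of rack between 0.084 and 0.106 m and angle between the z axis of lid and the y axis of rack, either way round below 0.12 rad and value of joint divider between 0.006 and 0.0125 m and value of joint clamp below 0.3 rad and linear speed of lid below 0.02 m/s and contact force between the fingers and lid below 0.1 N); the robot touches nothing.
It fails at once if the sauce bottle is moved more than 30 mm or tipped over (distance of bottle from where it was at the start of the episode above 0.03 m or angle between bottle's own z axis and vertical above 0.5 rad).
It fails at once if the cup is moved more than 30 mm or tipped over (distance of cup from where it was at the start of the episode above 0.03 m or angle between cup's own z axis and vertical above 0.5 rad).
It fails at once if the jar is moved more than 30 mm or tipped over (distance of jar from where it was at the start of the episode above 0.03 m or angle between jar's own z axis and vertical above 0.5 rad).
It fails at once if the bowl is moved more than 30 mm or tipped over (distance of bowl from where it was at the start of the episode above 0.03 m or angle between bowl's own z axis and vertical above 0.5 rad).
It fails at once if the lid is set down hard on the stand (over 60 N), or set down hard or squeezed hard in the rack (over 120 N) (contact force between lid and stand above 60 N or contact force between lid and rack above 120 N).
It also fails if it takes over 72 s, if anything falls off the work surface, if the arm or the gripper's body presses on something with over 40 N, if the wrist force passes 120 N, or if a joint passes its speed limit or range.

## Working session

There is one attempt and no reset: what is moved stays moved. The work goes in short steps, Python scripts to look and compute and a shell command to move; the robot and the scene stay as the last step left them, time stands still between calls to the robot, and variables do not carry over. Pictures are saved under pics/ and viewed, at most 10 in all, crops included, and the job is handed in when it is done.

```bash
mkdir -p pics
cat > h.py <<'E'
import numpy as np, cv2
from station import bot
def grab(n,save=None):
    im=bot.get_image(n)
    if save: cv2.imwrite(f'pics/{save}.png',im['color'][...,::-1])
    return im
def ray(im,u,v):
    K=np.array([[im['fx'],0,im['cx']],[0,im['fy'],im['cy']],[0,0,1.]])
    xd=np.array([(u-im['cx'])/im['fx'],(v-im['cy'])/im['fy']]);x=xd.copy()
    for _ in range(30): x=xd/(1+im['k1']*(x@x))
    T=np.array(im['world_from_camera']); d=T[:3,:3]@np.array([x[0],x[1],1]); return T[:3,3],d/np.linalg.norm(d)
def onz(im,u,v,z):
    o,d=ray(im,u,v); return o+d*(z-o[2])/d[2]
def tri(*r):
    A=sum(np.eye(3)-np.outer(d,d) for o,d in r); b=sum((np.eye(3)-np.outer(d,d))@o for o,d in r)
    p=np.linalg.solve(A,b); return p,[np.linalg.norm(np.cross(p-o,d)) for o,d in r]
def proj(im,p):
    T=np.linalg.inv(np.array(im['world_from_camera'])); c=T[:3,:3]@np.array(p)+T[:3,3]; x=c[:2]/c[2]; x=x*(1+im['k1']*(x@x))
    return np.array([im['fx']*x[0]+im['cx'],im['fy']*x[1]+im['cy']])
E
python3 - <<'E'
from h import *
import pickle
np.set_printoptions(precision=4,suppress=True)
d={n:grab(n,n+'0') for n in ('scene','top')}
pickle.dump(d,open('im0.pkl','wb'))
for n in d: print(n,d[n]['fx'],d[n]['k1'],np.array(d[n]['world_from_camera']))
s=bot.state();print(s['clock'],s['ee_pos'],s['eef_rot'],s['contact_force'],s['finger_gap'])
E
```

```text
scene 388.9667846956233 -0.08487101195981239 [[ 0.1708  0.7236 -0.6688  1.365 ]
 [ 0.9852 -0.1167  0.1253 -0.0715]
 [ 0.0127 -0.6803 -0.7328  0.9298]
 [ 0.      0.      0.      1.    ]]
top 454.3545173287729 -0.10983102683976942 [[-0.019  -0.9814  0.1908  0.3504]
 [-0.9998  0.0179 -0.0073  0.0728]
 [ 0.0037 -0.1909 -0.9816  1.2286]
 [ 0.      0.      0.      1.    ]]
0.1 [0.2166 0.6389 0.2049] [[-0.947   0.3211 -0.0003]
 [ 0.3211  0.947  -0.0011]
 [-0.0001 -0.0011 -1.    ]] [-0.5562  1.1933  0.7471] 0.09429394900750243
```

View pics/top0.png

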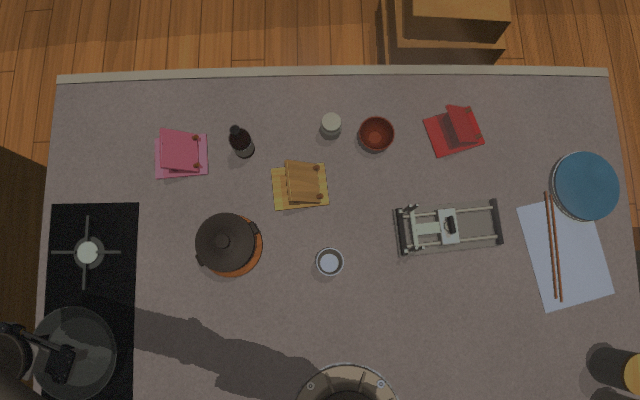

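View pics/scene0.png

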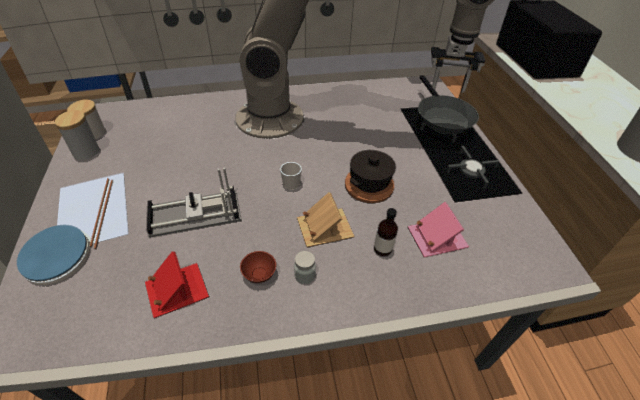

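Top view (up = world +x, right = −y): the lid and pot are at (228,243). Stand candidates are tan (300,185), pink (182,152) and red (455,130); by the description I choose the tan one. The rack is at (448,227) with its clamp knob at (450,225). The bottle is at (242,142), the jar at (331,124), the bowl at (376,134) and the cup at (329,262). The scene view agrees: lid (373,165), tan stand (325,220), rack (195,207). Next is a close crop.

Run:
```python
import pickle,cv2,numpy as np
d=pickle.load(open('im0.pkl','rb'))
def crop(n,x,y,w,h,W,H):
    c=cv2.resize(d[n]['color'][y:y+h,x:x+w,::-1],(W,H),interpolation=cv2.INTER_CUBIC)
    c=np.clip(c*1.5,0,255).astype(np.uint8)
    return c
a=crop('top',385,190,125,75,500,300); b=crop('scene',140,160,110,80,412,300)
c=crop('top',265,150,70,70,300,300); e=crop('scene',290,185,70,70,300,300); 
out=np.zeros((600,800,3),np.uint8); out[:300,:500]=a; out[:300,500:800]=c; out[300:,:412]=b; out[300:,412:712]=e
cv2.imwrite('pics/crop0.png',out)
```

```text
(no output)
```

View pics/crop0.png

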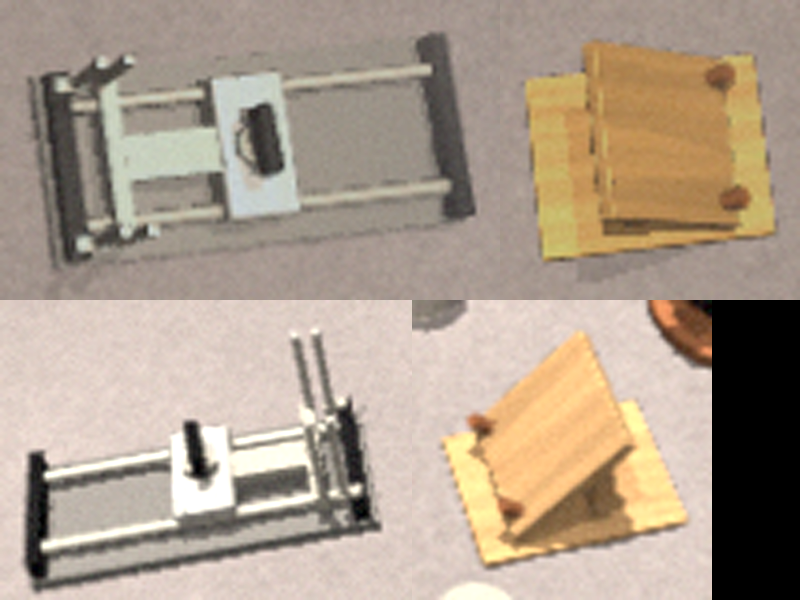

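The crop confirms the tan stand: pegs on its low (−y) side and the board rising to +y. On the rack the fixed fork is at the +y end, and the divider is nearly closed with its bar knob around top (449,225). Now coarse positions.

Run:
```python
import pickle
from h import *
np.set_printoptions(precision=4,suppress=True)
d=pickle.load(open('im0.pkl','rb')); T,S=d['top'],d['scene']
t=lambda x,y:((x+.5)/4-.5+385,(y+.5)/4-.5+190)
s=lambda x,y:((x+.5)/3.745-.5+140,(y-300+.5)/3.75-.5+160)
ts=lambda x,y:((x-500+.5)*70/300-.5+265,(y+.5)*70/300-.5+150)
ss=lambda x,y:((x-412+.5)*70/300-.5+290,(y-300+.5)*70/300-.5+185)
def P(n,a,b): print(n,*tri(ray(T,*a),ray(S,*b)))
P('knob ',(222,240),(373,158))
P('grip top ',t(258,122),s(190,425))
P('rack endbar-y far',t(432,37),s(37,583)); P('rack endbar -y near',t(460,214),s(37,455))
P('rack+y far',t(47,75),s(370,520)); P('rack +y near',t(75,258),s(347,403))
print('rack base corners z0',[onz(T,*t(*p),0) for p in((32,78),(57,265))])
P('peg far',ts(721,76),ss(514,508));P('peg near',ts(735,198),ss(481,422))
P('board hi far',ts(588,46),ss(632,445)); P('board hi near',ts(604,216),ss(584,332))
print('stand base',[onz(T,*ts(*p),0) for p in((527,80),(545,258),(775,234),(753,57))])
print('stand baseS',[onz(S,*ss(*p),0) for p in((486,562),(686,520),(443,437))])
for n,p,z in(('bottle',(236,129),.17),('cup',(329,258),.07),('jar',(331,120),.08),('bowl',(376,131),.045)): print(n,onz(T,*p,z))
print('bottle S',onz(S,390,212,.17))
```

```text
knob  [0.4585 0.298  0.1258] [np.float64(0.0012810120506311575), np.float64(0.0012810120506313322)]
grip top  [ 0.5006 -0.2742  0.0993] [np.float64(0.005928545010883268), np.float64(0.005928545010883337)]
rack endbar-y far [ 0.5689 -0.4213  0.011 ] [np.float64(0.0012667105434508235), np.float64(0.00126671054345079)]
rack endbar -y near [ 0.4442 -0.4252  0.0316] [np.float64(0.0019985860348533573), np.float64(0.001998586034853213)]
rack+y far [ 0.5472 -0.1493  0.0145] [np.float64(0.0009672174660757692), np.float64(0.0009672174660758297)]
rack +y near [ 0.4219 -0.1604  0.0308] [np.float64(0.0005318937795614055), np.float64(0.0005318937795614317)]
rack base corners z0 [array([ 0.5476, -0.1424,  0.    ]), array([ 0.4194, -0.1533,  0.    ])]
peg far [0.6603 0.0671 0.0366] [np.float64(0.001417098954263927), np.float64(0.0014170989542639154)]
peg near [0.581  0.0585 0.0391] [np.float64(5.2171257516072315e-05), np.float64(5.217125751604693e-05)]
board hi far [0.6654 0.1461 0.0938] [np.float64(0.00021154217781560127), np.float64(0.00021154217781560095)]
board hi near [0.5601 0.1361 0.0974] [np.float64(0.0006951423257632187), np.float64(0.0006951423257632801)]
stand base [array([0.6692, 0.1918, 0.    ]), array([0.5517, 0.1802, 0.    ]), array([0.5646, 0.0328, 0.    ]), array([0.682 , 0.0444, 0.    ])]
stand baseS [array([0.6758, 0.0467, 0.    ]), array([0.6621, 0.1932, 0.    ]), array([ 0.5568,  0.0341, -0.    ])]
bottle [0.7265 0.2616 0.17  ]
cup [0.4139 0.0378 0.07  ]
jar [0.7787 0.024  0.08  ]
bowl [ 0.758  -0.1001  0.045 ]
bottle S [0.7281 0.2598 0.17  ]
```

Stand: centre ≈ (0.617, 0.112), yaw ≈ 0.095. Rack: origin ≈ (0.4955, −0.290), yaw ≈ 0.085. Sizes and heights fit the text. Next I move the wrist camera over the rack.

```bash
python3 -m jog '1 -171 -89 -145 0 0 0;1 -171 -89 -145 0 0 0;1 -171 -89 -145 0 0 0;1 -171 -89 -145 0 0 0;1 -456 -309 -195 0 0 -10;1 -456 -309 -195 0 0 -20;1 -456 -309 -195 0 0 -24;1 -456 -309 -195 0 0 -24;1 -456 -309 -195 0 0 -24;1 -456 -309 -195 0 0 -24;1 -456 -309 -195 0 0 -24;1 -456 -309 -195 0 0 -24;1 -563 -780 -125 0 0 -24;1 -563 -780 -125 0 0 -24;1 -563 -780 -125 0 0 -24;1 -563 -780 -125 0 0 -24;1 -563 -780 -125 0 0 -24;1 -563 -780 -125 0 0 -24;1 -563 -780 -125 0 0 -24;1 -563 -780 -125 0 0 -24'
python3 - <<'E'
from h import *
import pickle
np.set_printoptions(precision=4,suppress=True)
w=grab('wrist','w1');pickle.dump(w,open('w1.pkl','wb')); print(w['fx'],w['k1'],np.array(w['world_from_camera']))
s=bot.state();print(s['clock'],s['ee_pos'],s['eef_rot'],s['q'],s['contact_force'])
E
```

```text
clock: 2.1
ee_pos: [0.5075, -0.1917, 0.3432]
eef_rot: [[-0.996, -0.092, 0.0], [-0.092, 0.996, 0.0], [-0.0, 0.0, -1.0]]
contact_force: [0.5, 0.1, -0.5]
finger_gap: 0.0941
finger_force: 0.0
312.77970027597206 0.016814711531130507 [[-0.0921  0.9697  0.2264  0.4426]
 [ 0.9957  0.0897  0.021  -0.1981]
 [ 0.0001  0.2274 -0.9738  0.5241]
 [ 0.      0.      0.      1.    ]]
2.15 [ 0.5051 -0.1997  0.3425] [[-0.9964 -0.0849 -0.0007]
 [-0.0849  0.9964 -0.0021]
 [ 0.0008 -0.0021 -1.    ]] [-0.3239  0.1113  0.6461  1.7481 -0.067   1.305   1.9926] [-6.349  -7.1229 -2.1647]
```

View pics/w1.png

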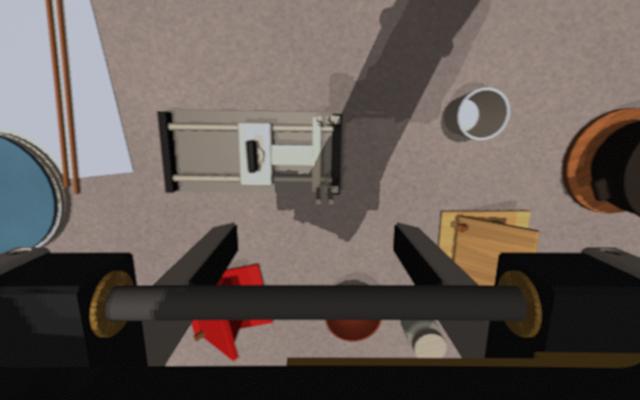

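The wrist view shows the rack at (250,150): bar knob (252,155), posts near (317–335,118) and (323–335,193). Image right is +y. I move closer for a second view.

```bash
python3 -m jog '1 0 -30 45 0 0 0;1 0 -60 90 0 0 0;1 0 -60 90 0 0 0;1 0 -60 90 0 0 0;1 0 -60 90 0 0 0'
python3 - <<'E'
from h import *
import pickle
np.set_printoptions(precision=4,suppress=True)
w=grab('wrist');pickle.dump(w,open('w2.pkl','wb')); 
s=bot.state();print(s['clock'],s['ee_pos'],np.array(w['world_from_camera'])[:3,3])
a=pickle.load(open('w1.pkl','rb'))
c1=cv2.resize(a['color'][95:215,150:350,::-1],(800,480),interpolation=cv2.INTER_CUBIC)
u,v=proj(w,(.49,-.28,.05)); print(u,v)
x0=int(np.clip(u-130,0,380)); y0=int(np.clip(v-90,0,220)); print(x0,y0)
c2=cv2.resize(w['color'][y0:y0+180,x0:x0+260,::-1],(800,554),interpolation=cv2.INTER_CUBIC)
cv2.imwrite('pics/w2c.png',np.clip(c2*1.6,0,255).astype(np.uint8))
E
```

```text
clock: 2.65
ee_pos: [0.5143, -0.2491, 0.2543]
eef_rot: [[-0.996, -0.092, 0.001], [-0.092, 0.996, -0.0], [-0.001, -0.0, -1.0]]
contact_force: [0.6, -0.5, 1.1]
finger_gap: 0.0942
finger_force: 0.0
2.7 [ 0.5146 -0.2489  0.2547] [ 0.4494 -0.2554  0.4353]
292.3378219186551 157.7527411789047
162 67
```

View pics/w2c.png

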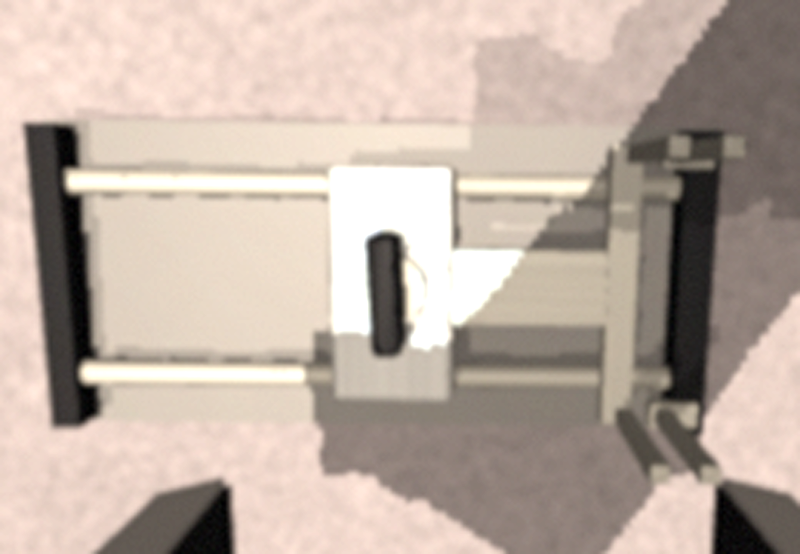

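The close view shows the bar knob centred at crop (386,293), lying along rack x. Post tops: fixed (735,147) and (708,472), divider (678,147) and (655,470).

Run:
```python
import pickle
from h import *
np.set_printoptions(precision=4,suppress=True)
a=pickle.load(open('w1.pkl','rb'));w=pickle.load(open('w2.pkl','rb'))
c=lambda x,y:((x+.5)/(800/260)-.5+162,(y+.5)/(554/180)-.5+67)
for n,p,z in (('grip',(386,293),.078),('grip-x',(384,234),.078),('grip+x',(388,353),.078),('F-x',(735,147),.125),('F+x',(708,472),.125),('D-x',(678,147),.125),('D+x',(655,470),.125),('rod-x l',(65,182),.029),('rod-x r',(680,190),.029),('rod+x l',(80,373),.029),('rod+x r',(670,377),.029)):
    print(n,onz(w,*c(*p),z))
# height check of grip from view 1 by dark bar blob
g=a['color'][135:175,240:268].sum(2); m=(g<130).astype(np.uint8); n,l,st,ce=cv2.connectedComponentsWithStats(m); i=1+np.argmax(st[1:,4]); uv=ce[i]+[240,135]; print(uv,st[i],tri(ray(a,*uv),ray(w,*c(386,293))))
g=w['color'][130:190,270:300].sum(2); m=(g<150).astype(np.uint8); n,l,st,ce=cv2.connectedComponentsWithStats(m); i=1+np.argmax(st[1:,4]); uv2=ce[i]+[270,130]; print(uv2,st[i],tri(ray(a,*uv),ray(w,*uv2)))
print(cv2.minAreaRect(np.argwhere(l==i)[:,::-1].astype(np.float32)))
```

```text
grip [ 0.4923 -0.2838  0.078 ]
grip-x [ 0.4708 -0.2861  0.078 ]
grip+x [ 0.5147 -0.2814  0.078 ]
F-x [ 0.4315 -0.1753  0.125 ]
F+x [ 0.5366 -0.168   0.125 ]
D-x [ 0.4331 -0.1929  0.125 ]
D+x [ 0.5376 -0.1858  0.125 ]
rod-x l [ 0.4651 -0.4217  0.029 ]
rod-x r [ 0.4448 -0.1703  0.029 ]
rod+x l [ 0.5446 -0.4158  0.029 ]
rod+x r [ 0.5229 -0.1635  0.029 ]
[252.51  156.235] [  8   6  10  30 200] (array([ 0.4934, -0.2845,  0.069 ]), [np.float64(0.00010420312610198223), np.float64(0.00010420312610216657)])
[287.2514 162.3867] [ 12  13  12  39 362] (array([ 0.4935, -0.2841,  0.0714]), [np.float64(0.00018234977239368558), np.float64(0.00018234977239367693)])
((17.440895080566406, 32.02236557006836), (38.1295166015625, 10.231819152832031), 87.70938873291016)
```

Gap ≈ 11 mm and grip at (0.493, −0.284), triangulated 70 mm high. J7 needs room for the counter-clockwise turn, so I go in with the tool turned half round.

```bash
python3 -m jog '0.5 5 -6 20 0 0 8.5;0.5 10 -12 40 0 0 17;0.5 15 -18 60 0 0 25.5;0.5 20 -24 80 0 0 34;0.5 25 -33 105 0 0 42.5;0.5 25 -33 105 0 0 51;0.5 25 -33 105 0 0 59.5;0.5 25 -33 105 0 0 68;0.5 25 -33 105 0 0 76.5;0.5 25 -33 105 0 0 85;0.5 25 -33 105 0 0 93.5;0.5 25 -33 105 0 0 102;0.5 25 -33 105 0 0 110.5;0.5 25 -33 105 0 0 119;0.5 25 -33 105 0 0 127.5;0.5 25 -33 105 0 0 136;0.5 25 -33 105 0 0 144.5;0.5 25 -33 105 0 0 153;0.5 25 -33 105 0 0 161.5;0.5 25 -33 105 0 0 170'
python3 -c "
from h import *
s=bot.state();print(s['ee_pos'],s['eef_rot'],s['q'])"
```

```text
clock: 4.7
ee_pos: [0.4934, -0.2834, 0.1492]
eef_rot: [[0.966, 0.26, 0.002], [0.26, -0.966, 0.001], [0.002, -0.001, -1.0]]
contact_force: [0.5, 0.1, 1.1]
finger_gap: 0.0472
finger_force: 0.0
[ 0.4933641  -0.28340332  0.14924835] [[ 9.65579181e-01  2.60103574e-01  1.72501397e-03]
 [ 2.60101864e-01 -9.65580492e-01  1.15500722e-03]
 [ 1.96606134e-03 -6.66571577e-04 -9.99997845e-01]] [-0.4854067   0.70604583  1.31507451  1.94831996 -0.77266641  1.12327183
 -0.15440063]
```

```bash
python3 -m jog '0.5 0 0 48 0 0 8.5;0.5 0 0 97 0 0 9;0.5 0 0 97 0 0 9;0.2 0 0 97 0 0 9;0 0 0 97 0 0 9;0 0 0 97 0 0 9;0 0 0 97 0 0 9;0 0 0 97 0 0 9' 50
python3 -c "
from h import *
s=bot.state();print(s['ee_pos'],s['q'],s['contact_force'])"
```

```text
clock: 5.5
ee_pos: [0.4924, -0.2847, 0.0523]
eef_rot: [[0.994, 0.11, 0.001], [0.11, -0.994, 0.0], [0.001, -0.0, -1.0]]
contact_force: [-0.3, 3.9, 14.3]
finger_gap: 0.0115
finger_force: 52.1
[ 0.49243818 -0.28466332  0.05226401] [-0.40054559  0.82302101  1.18429543  2.01618677 -0.94286281  0.99737251
 -0.18894274] [-0.31232132  3.92383481 14.29842861]
```

```bash
python3 -m jog '0 0 0 0 0 0 -7;0 0 0 0 0 0 -14;0 0 0 0 0 0 -21;0 0 0 0 0 0 -28;0 0 0 0 0 0 -35;0 0 0 0 0 0 -42;0 0 0 0 0 0 -49;0 0 0 0 0 0 -56;0 0 0 0 0 0 -63;0 0 0 0 0 0 -68;0 0 0 0 0 0 -68'
python3 -c "
from h import *
s=bot.state();print(s['q'],s['wrist_torque'])"
```

```text
clock: 6.6
ee_pos: [0.493, -0.2852, 0.0523]
eef_rot: [[0.269, 0.963, 0.003], [0.963, -0.269, -0.0], [0.0, 0.003, -1.0]]
contact_force: [4.2, -0.3, 5.1]
finger_gap: 0.0118
finger_force: 52.7
[-0.26711061  0.63438811  0.91849387  2.01014157 -0.68819963  0.83730616
  0.77422625] [-0.29272036 -1.0162193   0.12559839]
```

Turned 68°, grip holding. Now I slide the divider back.

```bash
python3 -m jog '0 -8 3 0 0 0 0;0 -17 6 0 0 0 0;0 -26 10 0 0 0 0;0 -35 13 0 0 0 0;0 -42 16 0 0 0 0;0 -42 16 0 0 0 0'
python3 - <<'E'
from h import *
w=grab('top','top2'); c=cv2.resize(w['color'][190:265,385:510,::-1],(750,450),interpolation=cv2.INTER_CUBIC); cv2.imwrite('pics/t2c.png',np.clip(c*1.5,0,255).astype(np.uint8))
E
```

```text
clock: 7.2
ee_pos: [0.4968, -0.3311, 0.0522]
eef_rot: [[0.274, 0.962, 0.002], [0.962, -0.274, -0.001], [-0.001, 0.002, -1.0]]
contact_force: [2.7, -1.8, 10.5]
finger_gap: 0.0118
finger_force: 53.0
```

Divider moved 46 mm with little resistance. I release and travel towards the pot.

```bash
python3 -m jog '0.6 0 0 0 0 0 0;0.6 0 0 0 0 0 0;0.6 0 0 -40 0 0 0;0.6 0 0 -90 0 0 0;0.6 40 -5 -140 0 0 0;0.8 80 -10 -180 0 0 -8;0.8 125 -15 -210 0 0 -16;0.8 170 -20 -240 0 0 -24;0.8 215 -25 -250 0 0 -32;0.8 260 -32 -250 0 0 -40;0.8 300 -38 -250 0 0 -48;0.8 333 -40 -250 0 0 -56;0.8 375 -70 -240 0 0 -64;0.8 415 -100 -230 0 0 -72;0.8 455 -125 -220 0 0 -80;0.8 495 -150 -210 0 0 -88;0.8 530 -170 -210 0 0 -96;0.8 561 -188 -210 0 0 -104;0.8 561 -188 -210 0 0 -111;0.8 561 -188 -210 0 0 -111'
python3 - <<'E'
from h import *
import pickle
np.set_printoptions(precision=4,suppress=True)
w=grab('wrist','w3');pickle.dump(w,open('w3.pkl','wb'))
w=grab('top','t3');pickle.dump(w,open('t3.pkl','wb'))
s=bot.state();print(s['ee_pos'],s['q'])
E
```

```text
clock: 9.25
ee_pos: [0.4665, 0.2617, 0.261]
eef_rot: [[-0.996, -0.094, -0.001], [-0.094, 0.996, -0.001], [0.001, -0.001, -1.0]]
contact_force: [1.0, -0.5, -0.6]
finger_gap: 0.0753
finger_force: 0.0
[0.4671 0.2604 0.2612] [-1.2689  0.1676  0.7318  1.8837 -0.123   1.1363  1.1645]
```

View pics/w3.png

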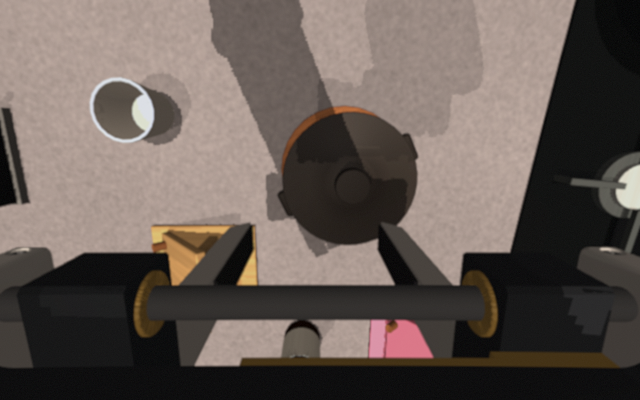

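The wrist view shows the lid at (350,178) with its knob at (353,186).

Run:
```python
from h import *
import pickle
np.set_printoptions(precision=4,suppress=True)
w=pickle.load(open('w3.pkl','rb'));d=pickle.load(open('im0.pkl','rb'));T,S=d['top'],d['scene']
print('knob',onz(w,353,186,.13),tri(ray(w,353,186),ray(T,222,240.5),ray(S,373,158)))
# lid rim ellipse: dark pixels edge
g=w['color'].max(2)<75; m=np.zeros_like(g); m[95:250,265:425]=g[95:250,265:425]
m=cv2.morphologyEx(m.astype(np.uint8),cv2.MORPH_OPEN,np.ones((21,21)))
c=max(cv2.findContours(m,0,2)[0],key=cv2.contourArea); e=cv2.fitEllipse(c); print(e, onz(w,*e[0],.099))
t3=pickle.load(open('t3.pkl','rb'))['color'];c=cv2.resize(t3[190:265,385:510,::-1],(750,450),interpolation=cv2.INTER_CUBIC)
g=t3[205:245,425:475].max(2)<45; n,l,st,ce=cv2.connectedComponentsWithStats(g.astype(np.uint8)); i=1+np.argmax(st[1:,4]); print(st[i],onz(T,*(ce[i]+[425,205]),.07))
```

```text
knob [0.4569 0.2987 0.13  ] (array([0.4575, 0.2986, 0.125 ]), [np.float64(0.0007663347666936748), np.float64(0.0007808042079797543), np.float64(0.001528721988463351)])
((347.5746154785156, 183.0120849609375), (116.93718719482422, 143.67259216308594), 85.94050598144531) [0.4596 0.2965 0.099 ]
[34 15 15  7 22] [ 0.4959 -0.3163  0.07  ]
```

```bash
python3 -m jog '0.8 6 39 40 0 0 0;0.8 6 39 80 0 0 0;0.8 6 39 120 0 0 0;0.8 6 39 143 0 0 0;0.8 6 39 153 0 0 0;0.8 6 39 153 0 0 0;0.3 6 39 153 0 0 0;0 6 39 153 0 0 0;0 6 39 153 0 0 0;0 6 39 153 0 0 0;0 6 39 153 0 0 0;0 6 39 153 0 0 0' 40
```

```text
clock: 10.55
ee_pos: [0.4575, 0.2998, 0.1086]
eef_rot: [[-0.996, -0.092, 0.0], [-0.092, 0.996, 0.0], [-0.0, 0.0, -1.0]]
contact_force: [-1.5, -0.8, 4.9]
finger_gap: 0.0355
finger_force: 40.0
```

Knob gripped (35.5 mm). I lift and carry to above the stand, tilting 45°.

```bash
python3 -m jog '0 0 0 -15 0 0 0;0 0 0 -45 0 0 0;0 0 0 -85 0 0 0;0 0 0 -125 0 0 0;0 0 0 -150 0 0 0;0 -20 -35 -150 -6 0 0;0 -40 -70 -150 -12 0 0;0 -60 -105 -150 -18 0 0;0 -80 -140 -150 -24 0 0;0 -100 -175 -150 -30 0 0;0 -120 -210 -150 -36 0 0;0 -140 -244 -150 -42 0 0;0 -140 -244 -150 -45 0 0;0 -140 -244 -150 -45 0 0;0 -140 -244 -150 -45 0 0'
python3 - <<'E'
from h import *
np.set_printoptions(precision=4,suppress=True)
s=bot.state();print(s['ee_pos'],s['q'],s['finger_gap'])
R=np.array(s['eef_rot']); p=np.array(s['ee_pos']); n=-R[:,2]; u=R[:,1]; print(n,u)
seat=np.array([.615,.1215,.080]); 
for c,k in((.06,.005),(.01,.005)): print(c,R.T@(seat+(.0186+c)*n+k*u-p)*1000)
E
```

```text
clock: 12.05
ee_pos: [0.6194, 0.0669, 0.2578]
eef_rot: [[-0.996, -0.061, -0.064], [-0.088, 0.705, 0.703], [0.002, 0.706, -0.708]]
contact_force: [0.2, 0.3, -3.0]
finger_gap: 0.0353
finger_force: 40.0
[0.6194 0.0669 0.2578] [-0.2687  0.5426  0.6521  1.695  -0.9965  1.5495  2.3512] 0.03527654245005149
[ 0.0639 -0.7035  0.7079] [-0.0612  0.7052  0.7063]
0.06 [ -0.8015 -81.8195  85.9928]
0.01 [ -0.8015 -81.8195 135.9928]
```

```bash
python3 -m jog '0 0 -25 25 0 0 0;0 0 -55 55 0 0 0;0 -1 -82 86 0 0 0;0 -1 -82 86 0 0 0;0 -1 -82 86 0 0 0;0 -1 -82 106 0 0 0;0 -1 -82 121 0 0 0;0 -1 -82 121 0 0 0'
python3 - <<'E'
from h import *
np.set_printoptions(precision=4,suppress=True)
a=grab('scene');b=grab('top')
A=cv2.resize(a['color'][160:260,280:400,::-1],(480,400),interpolation=cv2.INTER_CUBIC)
B=cv2.resize(b['color'][140:240,260:340,::-1],(320,400),interpolation=cv2.INTER_CUBIC)
cv2.imwrite('pics/place.png',np.clip(np.hstack([A,B])*1.6,0,255).astype(np.uint8))
s=bot.state();R=np.array(s['eef_rot']);p=np.array(s['ee_pos']);print(p,s['contact_force'],s['q'][4:])
L=p+.0186*R[:,2];print('lid',L, proj(a,L),proj(b,L))
E
```

```text
clock: 12.85
ee_pos: [0.6179, 0.099, 0.1168]
eef_rot: [[-0.996, -0.068, -0.066], [-0.095, 0.704, 0.704], [-0.002, 0.707, -0.707]]
contact_force: [0.4, 0.8, -2.6]
finger_gap: 0.0351
finger_force: 40.0
[0.6186 0.097  0.1171] [ 0.7238 -0.5259 -2.9346] [-1.0116  1.2834  2.4597]
lid [0.6174 0.1101 0.1039] [325.3216 205.3307] [299.0767 177.2506]
```

View pics/place.png

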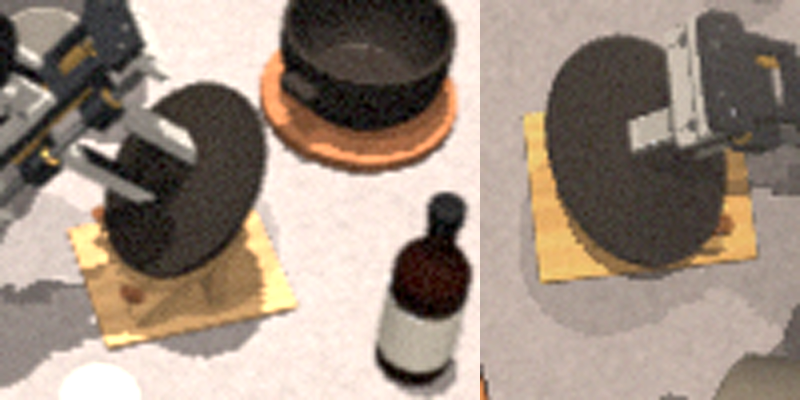

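The lid is over the board, just upslope of the pegs and clear of everything. I advance gently.

```bash
python3 -m jog '0 2 -3 8 0 0 0;0 2 -3 15 0 0 0;0 2 -3 18 0 0 0;0 2 -3 20 0 0 0;0 2 -3 21 0 0 0;0 2 -3 22 0 0 0;0 2 -3 22 0 0 0'
```

```text
clock: 13.65
ee_pos: [0.6146, 0.1087, 0.0989]
eef_rot: [[-0.996, -0.065, -0.064], [-0.091, 0.704, 0.705], [-0.001, 0.708, -0.707]]
contact_force: [-10.0, -14.5, 21.3]
finger_gap: 0.0354
finger_force: 40.0
```

```bash
python3 -m jog '0 0 0 -1 0 0 0;0 0 0 -1.5 0 0 0;0 0 -1.5 -1.5 0 0 0;0 0 -2.5 -1.5 0 0 0;0 0 -2.5 -1.5 0 0 0'; python3 -c "
from h import *
s=bot.state();print(s['q'],s['contact_force'],s['wrist_torque'])"
```

```text
clock: 14.15
ee_pos: [0.6155, 0.107, 0.0973]
eef_rot: [[-0.996, -0.065, -0.063], [-0.091, 0.704, 0.705], [-0.001, 0.707, -0.707]]
contact_force: [-0.7, -3.6, 8.6]
finger_gap: 0.0351
finger_force: 40.0
[-0.07745215  0.65998066  0.28880841  1.80463977 -1.01162311  1.23207418
  2.4659685 ] [-0.66277924 -3.60087305  8.64759031] [-0.14182519  0.15748425  0.19455881]
```

```bash
python3 -m jog '0.45 0 0 0 0 0 0;0.55 0 0 0 0 0 0;0.6 0 0 0 0 0 0;0.6 0 0 0 0 0 0;0.6 0 0 0 0 0 0;0.6 0 0 -10 0 0 0;0.6 0 0 -40 0 0 0;0.6 0 0 -80 0 0 0;0.6 0 0 -110 0 0 0' 10
python3 - <<'E'
from h import *
np.set_printoptions(precision=4,suppress=True)
a=grab('scene');b=grab('top');w=grab('wrist')
import pickle;pickle.dump((a,b,w),open('st.pkl','wb'))
A=cv2.resize(a['color'][160:260,280:400,::-1],(480,400),interpolation=cv2.INTER_CUBIC)
B=cv2.resize(b['color'][140:240,260:340,::-1],(320,400),interpolation=cv2.INTER_CUBIC)
cv2.imwrite('pics/placed.png',np.clip(np.hstack([A,B])*1.6,0,255).astype(np.uint8))
s=bot.state();print(s['ee_pos'],s['eef_rot'],s['q'])
E
```

```text
clock: 15.05
ee_pos: [0.6222, 0.0277, 0.1761]
eef_rot: [[-0.996, -0.065, -0.064], [-0.091, 0.705, 0.703], [-0.001, 0.706, -0.708]]
contact_force: [0.3, 0.0, 0.3]
finger_gap: 0.0563
finger_force: 0.0
[0.6228 0.0278 0.1757] [[-0.996  -0.065  -0.0614]
 [-0.0894  0.7052  0.7033]
 [-0.0025  0.706  -0.7082]] [-0.0006  0.6003  0.3496  1.704  -0.9141  1.4008  2.4094]
```

View pics/placed.png

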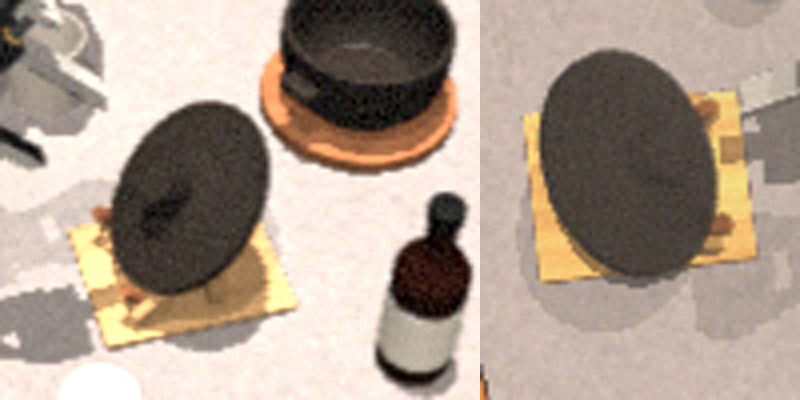

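The lid rests on both pegs, with pegs visible either side of its low edge. Next I measure its centre.

Run:
```python
from h import *
import pickle
np.set_printoptions(precision=4,suppress=True)
a,b,w=pickle.load(open('st.pkl','rb'))
out=[]
for im,(x0,y0,x1,y1) in ((a,(300,180,352,238)),(b,(270,148,323,212))):
    c=im['color'][y0:y1,x0:x1].astype(int); m=((c.max(2)<62)&(c[...,0]-c[...,2]<18)).astype(np.uint8)
    m=cv2.morphologyEx(cv2.morphologyEx(m,cv2.MORPH_CLOSE,np.ones((5,5))),cv2.MORPH_OPEN,np.ones((7,7)))
    k=max(cv2.findContours(m,0,1)[0],key=cv2.contourArea); k=cv2.convexHull(k); e=cv2.fitEllipse(k); e=((e[0][0]+x0,e[0][1]+y0),e[1],e[2]); print(e,cv2.boundingRect(k)); out.append(ray(im,*e[0]))
p,r=tri(*out); print('centre',p,r)
s=bot.state();R=np.array(s['eef_rot']);u=R[:,1];n=-R[:,2]
L=p-.0045*n; print('lid origin',L)
for q in (L+.075*u, np.array([.6143,.1201,.0842])+.075*u): print('rim top',q,proj(a,q),proj(b,q))
```

```text
((326.89013671875, 209.09328269958496), (35.185428619384766, 49.869178771972656), 26.848031997680664) (8, 6, 39, 47)
((296.52609062194824, 180.7345199584961), (41.50990676879883, 57.794891357421875), 161.04737854003906) (5, 6, 43, 55)
centre [0.6133 0.117  0.0822] [np.float64(0.0005111836812495138), np.float64(0.0005111836812495166)]
lid origin [0.6131 0.1201 0.079 ]
rim top [0.6082 0.173  0.1319] [346.4735 193.8758] [273.3211 178.7293]
rim top [0.6094 0.173  0.1371] [346.7004 192.9045] [273.1473 177.7588]
```

Lid origin ≈ (0.6135, 0.120, 0.080), where it should be. I swing over for the rim grasp: +90° about tool x.

```bash
python3 -m jog '0.5 3 50 -35 0 0 0;0.5 6 100 -70 0 0 0;0.5 10 153 -107 0 0 0;0.5 10 153 -107 8 0 0;0.5 9 165 -90 16 0 0;0.5 8 175 -75 24 0 0;0.5 8 185 -60 32 0 0;0.5 7 200 -45 40 0 0;0.5 6 215 -30 48 0 0;0.5 5 225 -15 56 0 0;0.5 4 240 0 64 0 0;0.5 3 250 15 72 0 0;0.5 2 260 30 80 0 0;0.5 2 267 34 88 0 0;0.5 2 267 34 90 0 0;0.5 2 267 34 90 0 0'
cat > go.py <<'E'
from h import *
import sys
from scipy.spatial.transform import Rotation as Ro
np.set_printoptions(precision=2,suppress=True)
def go(p,R,label=''):
    s=bot.state();C=np.array(s['eef_rot']);q=np.array(s['ee_pos'])
    print(label,C.T@(np.array(p)-q)*1000, Ro.from_matrix(C.T@R).as_rotvec(degrees=True))
def frame(x,z):
    z=np.array(z)/np.linalg.norm(z); x=np.array(x)-np.dot(x,z)*z; x/=np.linalg.norm(x); return np.stack([x,np.cross(z,x),z],1)
E
python3 - <<'E'
from go import *
L=np.array([.6135,.120,.0805]); c,s_=np.cos(.092),np.sin(.092); y=np.array([-s_,c,0]); x=np.array([c,s_,0]); u=(y+[0,0,1])/2**.5; n=(-y+[0,0,1])/2**.5
R=frame(-x,-u)
for d in (.09,.03,0): go(L+(.047+d)*u+.0045*n,R,d)
print(np.array(bot.state()['q']))
E
```

```text
clock: 16.8
ee_pos: [0.5993, 0.2439, 0.3364]
eef_rot: [[-0.995, -0.07, 0.065], [-0.096, 0.702, -0.706], [0.004, -0.709, -0.705]]
contact_force: [0.3, 0.2, -0.2]
finger_gap: 0.0466
finger_force: 0.0
0.09 [ -3.21  88.64 131.87] [-0.16  0.    0.3 ]
0.03 [ -3.21  88.8  191.87] [-0.16  0.    0.3 ]
0 [ -3.2   88.88 221.87] [-0.16  0.    0.3 ]
[-1.05  0.59  0.4   1.36  0.43  1.69  0.96]
```

```bash
python3 -m jog '0.5 -1 30 35 0 0 0;0.5 -2 60 75 0 0 0;0.5 -3 89 110 0 0 0;0.5 -3 89 132 0 0 0;0.5 -3 89 170 0 0 0;0.5 -3 89 192 0 0 0;0.5 -3 89 192 0 0 0;0.5 -3 89 192 0 0 0'
python3 - <<'E'
from go import *
w=grab('wrist'); a=grab('scene')
A=cv2.resize(a['color'][150:250,290:400,::-1],(440,400),interpolation=cv2.INTER_CUBIC)
B=cv2.resize(w['color'][0:400,140:500,::-1],(360,400),interpolation=cv2.INTER_CUBIC)
cv2.imwrite('pics/rim.png',np.clip(np.hstack([A,B])*1.6,0,255).astype(np.uint8))
L=np.array([.6135,.120,.0805]); c,s_=np.cos(.092),np.sin(.092); y=np.array([-s_,c,0]); x=np.array([c,s_,0]); u=(y+[0,0,1])/2**.5; n=(-y+[0,0,1])/2**.5
go(L+.047*u+.0045*n,frame(-x,-u))
q=L+.075*u+.0045*n; print(proj(w,q)); q=L+.075*u;print(proj(w,q))
E
```

```text
clock: 17.6
ee_pos: [0.6105, 0.169, 0.1414]
eef_rot: [[-0.996, -0.063, 0.064], [-0.09, 0.706, -0.703], [-0.001, -0.706, -0.709]]
contact_force: [-0.2, -0.5, 0.2]
finger_gap: 0.047
finger_force: 0.0
 [ 1.8   2.76 31.87] [ 0.14  0.07 -0.07]
[323.97 232.07]
[331.28 232.06]
```

View pics/rim.png

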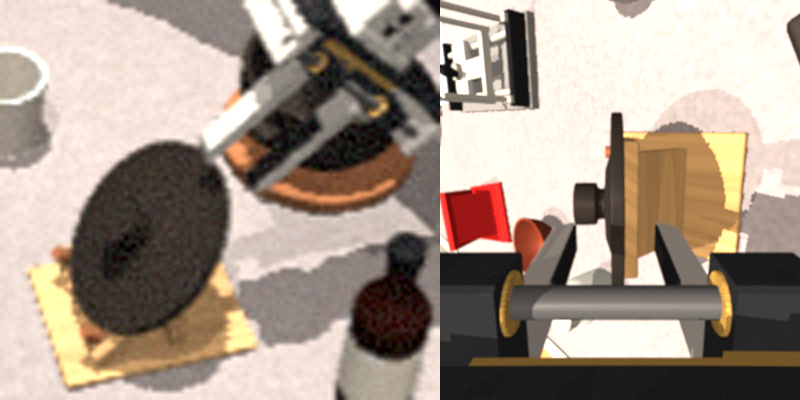

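The wrist view puts the rim at pixel column 317, midway between the fingers (265 and 372), so it is centred. I advance and close softly.

```bash
python3 -m jog '0.5 2 0 15 0 0 0;0.5 2 0 32 0 0 0;0.5 2 0 32 0 0 0;0.3 2 0 32 0 0 0;0.15 2 0 32 0 0 0;0.05 2 0 32 0 0 0;0 2 0 32 0 0 0;0 2 0 32 0 0 0;0 2 0 32 0 0 0' 8
```

```text
clock: 18.6
ee_pos: [0.6102, 0.147, 0.1178]
eef_rot: [[-0.996, -0.065, 0.065], [-0.092, 0.704, -0.704], [-0.0, -0.707, -0.707]]
contact_force: [0.2, 1.7, 2.5]
finger_gap: 0.0091
finger_force: 8.0
```

Rim gripped, 9.1 mm. I firm up, lift off the board, and bring the lid upright.

```bash
python3 -m jog '0 0 0 0 0 0 0;0 0 0 0 0 0 0;0 0 -4 0 0 0 0;0 0 -12 -4 0 0 0;0 0 -25 -15 0 0 0;0 0 -50 -40 0 0 0;0 0 -80 -70 0 0 0;0 0 -110 -100 0 0 0;0 0 -130 -125 -7 0 0;0 0 -145 -145 -14 0 0;0 0 -145 -145 -21 0 0;0 0 -145 -145 -28 0 0;0 0 -145 -145 -35 0 0;0 0 -145 -145 -42 0 0;0 0 -145 -145 -45 0 0;0 0 -145 -145 -45 0 0' 45
python3 - <<'E'
from go import *
c,s_=np.cos(.081),np.sin(.081);x=np.array([c,s_,0])
R=frame(-x,[0,0,-1])
for z in (.30,.16): go((.4852,-.1855,z),R,z)
s=bot.state();print(s['q'],s['contact_force'],s['finger_gap'])
E
```

```text
clock: 20.2
ee_pos: [0.6102, 0.1432, 0.3245]
eef_rot: [[-0.996, -0.087, 0.001], [-0.087, 0.996, 0.001], [-0.001, 0.001, -1.0]]
contact_force: [0.4, 0.3, -3.1]
finger_gap: 0.009
finger_force: 45.0
0.3 [ 153.26 -316.54   23.98] [0.06 0.08 0.37]
0.16 [ 153.45 -316.68  163.98] [0.06 0.08 0.37]
[-0.62  0.27  0.36  1.59 -0.1   1.3   1.42] [ 0.42  0.35 -3.12] 0.008955990014520463
```

```bash
python3 -m jog '0 18 -38 3 0 0 0;0 38 -78 6 0 0 0;0 58 -118 9 0 0 0;0 78 -160 12 0 0 0;0 98 -200 15 0 0 0;0 118 -240 18 0 0 0;0 138 -280 21 0 0 0;0 153 -317 24 0 0 0;0 153 -317 24 0 0 0.4;0 153 -317 24 0 0 0.4;0 153 -317 24 0 0 0.4'
python3 - <<'E'
from go import *
import pickle
c,s_=np.cos(.081),np.sin(.081);x=np.array([c,s_,0])
R=frame(-x,[0,0,-1])
for z in (.17,.15): go((.4852,-.1855,z),R,z)
b=grab('top');a=grab('scene');w=grab('wrist');pickle.dump((a,b,w),open('pre.pkl','wb'))
A=cv2.resize(a['color'][120:240,140:280,::-1],(467,400),interpolation=cv2.INTER_CUBIC)
B=cv2.resize(w['color'][40:320,120:420,::-1],(330,308),interpolation=cv2.INTER_CUBIC)
o=np.zeros((400,800,3),np.uint8);o[:,:467]=A;o[:308,467:797]=B
cv2.imwrite('pics/pre.png',np.clip(o*1.6,0,255).astype(np.uint8))
E
```

```text
clock: 21.3
ee_pos: [0.4873, -0.1816, 0.2989]
eef_rot: [[-0.996, -0.087, -0.001], [-0.087, 0.996, -0.001], [0.001, -0.001, -1.0]]
contact_force: [0.4, 0.6, -2.4]
finger_gap: 0.0085
finger_force: 45.0
0.17 [  2.32  -3.67 128.88] [-0.03 -0.04  0.38]
0.15 [  2.31  -3.66 148.88] [-0.03 -0.04  0.38]
```

View pics/pre.png

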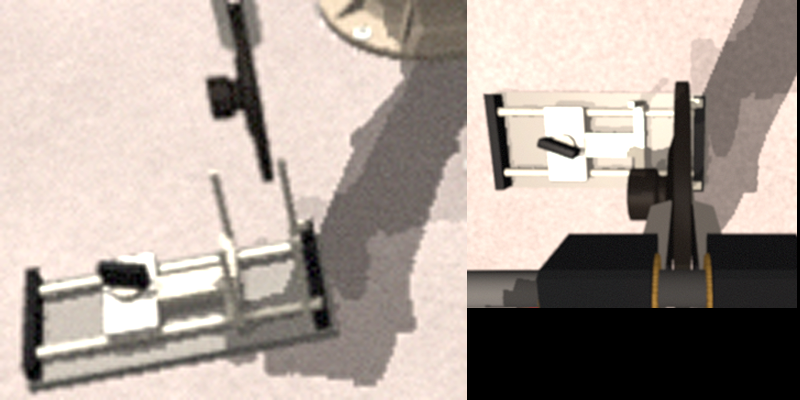

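Both forks, the open slot and the lid above the slot on the fixed-fork side are clear in the picture. That was the tenth and last one, so from here I work by numbers. I lower the lid.

```bash
python3 -m jog '0 2 -7 30 0 0 0;0 2 -7 65 0 0 0;0 2 -7 100 0 0 0;0 2 -7 130 0 0 0;0 2 -7 145 0 0 0;0 2 -7 150 0 0 0;0 2 -7 152 0 0 0;0 2 -7 152 0 0 0'
```

```text
clock: 22.25
ee_pos: [0.486, -0.1899, 0.1473]
eef_rot: [[-0.996, -0.085, 0.001], [-0.085, 0.996, -0.0], [-0.001, -0.0, -1.0]]
contact_force: [-0.3, 0.6, -1.8]
finger_gap: 0.0086
finger_force: 45.0
```

```bash
python3 -m jog '0 0 0 2 0 0 0;0 0 0 4 0 0 0;0 0 0 5 0 0 0;0 0 0 5 0 0 0'
```

```text
clock: 22.65
ee_pos: [0.4855, -0.19, 0.1418]
eef_rot: [[-0.996, -0.085, 0.0], [-0.085, 0.996, 0.0], [-0.0, 0.0, -1.0]]
contact_force: [-0.1, -0.7, -3.0]
finger_gap: 0.0088
finger_force: 45.0
```

```bash
python3 -m jog '0 0 0 1 0 0 0;0 0 0 2 0 0 0;0 0 0 3 0 0 0;0 0 0 3 0 0 0'
```

```text
clock: 23.05
ee_pos: [0.486, -0.1907, 0.1406]
eef_rot: [[-0.996, -0.084, 0.002], [-0.084, 0.996, 0.0], [-0.002, 0.0, -1.0]]
contact_force: [-12.9, 2.3, 35.2]
finger_gap: 0.0091
finger_force: 45.1
```

```bash
python3 -m jog '0 0 0 -1 0 0 0;0 1 0 -2 0 0 0;0 2 0 -2 0 0 0;0 2 0 -2 0 0 0'
```

```text
clock: 23.45
ee_pos: [0.4841, -0.1903, 0.141]
eef_rot: [[-0.996, -0.085, 0.001], [-0.085, 0.996, -0.0], [-0.001, -0.0, -1.0]]
contact_force: [1.5, 0.4, 3.2]
finger_gap: 0.0088
finger_force: 45.0
```

Contact found and load eased. The lid's centre of mass sits close to its knob-side face, so I lean it back about 11° against the fixed fork before letting go. It then rests stably, and the divider will square it.

```bash
python3 -m jog '0 0 0 -2 0 0 0;0 0 -5 -2 0 0 0;0 0 -9 -2 0 0 0;0 0 -5 -2 2 0 0;0 0 -1 -2 4 0 0;0 0 3 -1.5 6 0 0;0 0 7 -1 8 0 0;0 0 11 -0.5 10 0 0;0 0 12.6 -0.5 11 0 0;0 0 12.6 0 11 0 0;0 0 12.6 0.5 11 0 0;0 0 12.6 0.5 11 0 0'
```

```text
clock: 24.65
ee_pos: [0.4824, -0.1781, 0.1402]
eef_rot: [[-0.996, -0.083, 0.016], [-0.084, 0.978, -0.19], [0.0, -0.19, -0.982]]
contact_force: [0.8, 1.2, -2.3]
finger_gap: 0.0087
finger_force: 45.0
```

```bash
python3 -m jog '0 0 0.2 1 0 0 0;0 0 0.4 2 0 0 0;0 0 0.4 2 0 0 0'
```

```text
clock: 24.95
ee_pos: [0.4836, -0.178, 0.1389]
eef_rot: [[-0.996, -0.083, 0.018], [-0.085, 0.978, -0.19], [-0.002, -0.191, -0.982]]
contact_force: [-0.1, 1.6, 8.1]
finger_gap: 0.009
finger_force: 45.0
```

```bash
python3 -m jog '0.12 0 0 0 0 0 0;0.2 0 0 0 0 0 0;0.3 0 0 0 0 0 0;0.4 0 0 0 0 0 0;0.4 0 0 0 0 0 0;0.4 0 0 -10 0 0 0;0.4 0 0 -30 0 0 0;0.4 0 0 -60 0 0 0;0.4 0 0 -100 0 0 0;0.4 0 0 -130 -8 0 0;0.4 0 0 -130 -11 0 0;0.4 0 0 -130 -11 0 0' 10
python3 - <<'E'
from go import *
import pickle
a=grab('scene','s5');b=grab('top','t5');w=grab('wrist','w5');pickle.dump((a,b,w),open('r5.pkl','wb'))
s=bot.state();print(s['ee_pos'],s['q'])
# expected lid: predicted silhouettes; dark mask in scene between forks
Tr=np.array([.4843,-.175,0]);yh=np.array([-.081,.997,0]);xh=np.array([.997,.081,0])
for im,n in((a,'scene'),(b,'top')):
    q=proj(im,Tr-.005*yh+[0,0,.093]); print(n,'centre expected',q)
    c=im['color'].astype(int); x0,y0=int(q[0])-45,int(q[1])-45; m=(c[y0:y0+90,x0:x0+90].max(2)<50).astype(np.uint8)
    k,l,st,ce=cv2.connectedComponentsWithStats(m)
    for i in np.argsort(-st[1:,4])[:4]+1: print(st[i][:2]+[x0,y0],st[i][2:],ce[i]+[x0,y0])
E
```

```text
clock: 26.15
ee_pos: [0.4805, -0.1545, 0.2673]
eef_rot: [[-0.997, -0.082, 0.002], [-0.082, 0.997, 0.001], [-0.002, 0.001, -1.0]]
contact_force: [-0.0, 0.6, -0.0]
finger_gap: 0.0379
finger_force: 0.0
[ 0.48 -0.15  0.27] [-0.43  0.09  0.66  1.94 -0.06  1.14  1.91]
scene centre expected [224.  187.5]
[211 165] [ 16  47 383] [220.95 188.65]
[230 188] [  9  31 137] [233.96 203.04]
[179 200] [ 6  7 33] [181.12 202.94]
[228 221] [3 2 3] [229.   221.33]
top centre expected [414.67 227.43]
[387 182] [  64   90 2500] [420.88 217.49]
[409 248] [6 3 9] [411.67 248.89]
[447 182] [3 3 3] [448. 183.]
[397 242] [1 2 2] [397.  242.5]
```

Run:
```python
from go import *
import pickle
a,b,w=pickle.load(open('r5.pkl','rb'))
Tr=np.array([.4843,-.175,0]);yh=np.array([-.081,.997,0]);xh=np.array([.997,.081,0]);z=np.array([0,0,1.])
def bb(yc,th): # th>0 leans to +y
    up=np.cos(th)*z+np.sin(th)*yh; c0=Tr+(yc)*yh+.028*z+.065*up; t=np.linspace(0,6.28,60)
    n=np.cos(th)*yh-np.sin(th)*z
    P=[c0+.075*(np.cos(k)*xh+np.sin(k)*up)-h*n for k in t for h in (0,.009)]
    q=np.array([proj(a,p) for p in P]); return q.min(0),q.max(0),proj(a,c0+.075*up),proj(a,c0-.075*up)
for yc,th in((-.020,.2),(-.02,0),(-.02,-.3)): print(th,*bb(yc,th))
c=a['color'][160:215,205:232].max(2)<50
for r in range(0,54,6): i=np.where(c[r])[0]; print(160+r,(i.min()+205,i.max()+205,len(i)) if len(i) else None)
```

```text
0.2 [218.01 163.39] [226.27 212.45] [224.7  169.24] [222.21 205.07]
0 [211.54 164.07] [223.55 212.95] [215.05 170.07] [222.84 205.  ]
-0.3 [198.35 167.27] [224.01 213.93] [201.21 173.96] [223.75 204.75]
160 None
166 (np.int64(220), np.int64(223), 4)
172 (np.int64(220), np.int64(224), 5)
178 (np.int64(220), np.int64(225), 6)
184 (np.int64(211), np.int64(226), 15)
190 (np.int64(211), np.int64(231), 18)
196 (np.int64(220), np.int64(231), 8)
202 (np.int64(220), np.int64(226), 7)
208 (np.int64(221), np.int64(226), 6)
```

The silhouette (columns 220–226, rows 165–212) matches the lean-back prediction, so the lid rests on the rods against the fixed fork. Now back to the clamp knob.

Run:
```python
from go import *
R=frame([.274,.962,0],[0,0,-1])
for z in (.15,.054): go((.4968,-.3311,z),R,z)
```

```text
0.15 [  -1.74 -179.23  115.6 ] [ -0.13   0.03 110.8 ]
0.054 [  -1.87 -179.09  211.6 ] [ -0.13   0.03 110.8 ]
```

```bash
python3 -m jog '0.4 0 -40 0 0 0 0;0.4 0 -80 0 0 0 0;0.4 0 -120 0 0 0 8;0.4 -1 -160 20 0 0 16;0.4 -2 -179 40 0 0 24;0.4 -2 -179 60 0 0 32;0.4 -2 -179 80 0 0 40;0.4 -2 -179 100 0 0 48;0.4 -2 -179 115 0 0 56;0.4 -2 -179 115 0 0 64;0.4 -2 -179 115 0 0 72;0.4 -2 -179 115 0 0 80;0.4 -2 -179 115 0 0 88;0.4 -2 -179 115 0 0 96;0.4 -2 -179 115 0 0 104;0.4 -2 -179 115 0 0 110.8;0.4 -2 -179 115 0 0 110.8'
python3 - <<'E'
from go import *
R=frame([.274,.962,0],[0,0,-1])
go((.4968,-.3311,.054),R); print(bot.state()['q'])
w=grab('wrist','w6'); q=proj(w,(.4968,-.3311,.078)); print(q)
c=w['color'].astype(int).max(2)<40; y0,x0=int(q[1])-40,int(q[0])-40; m=c[y0:y0+80,x0:x0+80].astype(np.uint8)
k,l,st,ce=cv2.connectedComponentsWithStats(m)
for i in np.argsort(-st[1:,4])[:3]+1: print(st[i],ce[i]+[x0,y0])
E
```

```text
clock: 28.0
ee_pos: [0.4974, -0.3297, 0.1497]
eef_rot: [[0.275, 0.961, -0.003], [0.961, -0.275, -0.0], [-0.001, -0.003, -1.0]]
contact_force: [-0.0, -0.8, 0.4]
finger_gap: 0.0377
finger_force: 0.0
 [-1.39  0.13 95.72] [-0.17  0.06 -0.08]
[-0.32  0.62  1.13  1.88 -0.64  1.07  0.8 ]
[314.84 207.89]
[ 35  10  13  54 652] [315.05 202.94]
[ 74  59   6  21 100] [350.09 237.66]
[ 1 60  9 20 98] [279.72 238.85]
```

The bar is at pixel (315,203), where predicted (315,208). I descend and grip.

```bash
python3 -m jog '0.4 -1 0 40 0 0 0;0.4 -1 0 80 0 0 0;0.4 -1 0 96 0 0 0;0.4 -1 0 96 0 0 0;0.15 -1 0 96 0 0 0;0 -1 0 96 0 0 0;0 -1 0 96 0 0 0;0 -1 0 96 0 0 0;0 -1 0 96 0 0 0' 50
```

```text
clock: 28.95
ee_pos: [0.4967, -0.3325, 0.0558]
eef_rot: [[0.275, 0.962, -0.0], [0.962, -0.275, -0.0], [-0.0, 0.0, -1.0]]
contact_force: [-7.9, 1.2, 10.7]
finger_gap: 0.0118
finger_force: 50.0
```

```bash
python3 -m jog '0 7 -2.6 0 0 0 0;0 14 -5.3 0 0 0 0;0 18 -6.8 0 0 0 0;0 22 -8.3 0 0 0 0;0 25 -9.4 0 0 0 0;0 28 -10.5 0 0 0 0;0 31 -11.6 0 0 0 0;0 34 -12.8 0 0 0 0;0 37 -13.9 0 0 0 0;0 40 -15 0 0 0 0;0 40 -15 0 0 0 0'
```

```text
clock: 30.05
ee_pos: [0.4933, -0.29, 0.0558]
eef_rot: [[0.275, 0.962, 0.0], [0.962, -0.275, -0.001], [-0.001, 0.0, -1.0]]
contact_force: [-6.9, -0.3, 13.4]
finger_gap: 0.0117
finger_force: 50.0
```

```bash
python3 -m jog '0 2 -0.8 0 0 0 0;0 4 -1.5 0 0 0 0;0 4 -1.5 0 0 0 0'; python3 -m jog '0 1 -0.4 0 0 0 0;0 2 -0.8 0 0 0 0;0 2 -0.8 0 0 0 0'; python3 -m jog '0 1 -0.4 0 0 0 0;0 1 -0.4 0 0 0 0'
```

```text
clock: 30.35
ee_pos: [0.4931, -0.2869, 0.0558]
eef_rot: [[0.275, 0.961, 0.001], [0.961, -0.275, -0.003], [-0.003, 0.001, -1.0]]
contact_force: [-5.8, -8.2, 4.9]
finger_gap: 0.0115
finger_force: 50.0
clock: 30.65
ee_pos: [0.493, -0.2865, 0.0559]
eef_rot: [[0.276, 0.961, 0.001], [0.961, -0.276, -0.006], [-0.005, 0.003, -1.0]]
contact_force: [-2.3, -19.2, -4.1]
finger_gap: 0.0118
finger_force: 50.0
clock: 30.85
ee_pos: [0.4929, -0.2863, 0.0559]
eef_rot: [[0.276, 0.961, 0.002], [0.961, -0.276, -0.007], [-0.007, 0.004, -1.0]]
contact_force: [-1.3, -24.0, -8.3]
finger_gap: 0.0116
finger_force: 50.0
```

The divider stopped at 24 N. I check numerically that the lid is upright before clamping.

Run:
```python
from go import *
import pickle
a=grab('scene','s7');w=grab('wrist','w7');b=grab('top','t7')
pickle.dump((a,b,w),open('r7.pkl','wb'))
Tr=np.array([.4843,-.175,0]);yh=np.array([-.081,.997,0]);xh=np.array([.997,.081,0]);z=np.array([0,0,1.])
c=a['color'][160:216,200:245].max(2)<50
for r in range(0,56,4):
    i=np.where(c[r])[0]; print(160+r,''.join('#' if v else '.' for v in c[r]))
for th in(0,.05,.1):
  up=np.cos(th)*z+np.sin(th)*yh; n=np.cos(th)*yh-np.sin(th)*z; c0=Tr-.095*np.sin(th)*yh+.028*z+.065*up
  print(th,[ (proj(a,c0+.075*(np.cos(k)*xh+np.sin(k)*up)-h*n)).round(1) for k in (1.57,0,-1.57,3.14) for h in(0,.009)])
```

```text
160 .............................................
164 ....................##.......................
168 ....................###......................
172 ....................####.....................
176 ....................#####....................
180 .....................####....................
184 .............######.######...................
188 .............###########.#.......#...........
192 ..............######....##....#####..........
196 ........................####...#####.........
200 .........................###...######........
204 .........................####...#####........
208 ..........................####...#####.......
212 ....................................##.......
0 [array([221.9, 169. ]), array([218.8, 169.5]), array([228.3, 204.6]), array([225.2, 205.1]), array([229.1, 203.9]), array([226.3, 204.4]), array([223.2, 171.3]), array([220.4, 171.7])]
0.05 [array([222.7, 168.9]), array([219.6, 169.3]), array([227.8, 204.7]), array([224.7, 205.1]), array([227.4, 204.2]), array([224.6, 204.6]), array([222.8, 171.3]), array([219.9, 171.7])]
0.1 [array([223.5, 168.9]), array([220.4, 169.2]), array([227.3, 204.8]), array([224.2, 205.2]), array([225.8, 204.5]), array([223. , 204.8]), array([222.3, 171.5]), array([219.5, 171.7])]
```

The silhouette matches an upright lid (row 208: 226–229, predicted 226–229 for no lean). I turn the clamp clockwise.

```bash
python3 -m jog '0 -1 0.3 0 0 0 7;0 -1 0.3 0 0 0 14;0 -1 0.3 0 0 0 21;0 -1 0.3 0 0 0 28;0 -1 0.3 0 0 0 35;0 -1 0.3 0 0 0 42;0 -1 0.3 0 0 0 49;0 -1 0.3 0 0 0 56;0 -1 0.3 0 0 0 62;0 -1 0.3 0 0 0 66;0 -1 0.3 0 0 0 66'
python3 -c "
from go import *
s=bot.state();print(s['q'],s['wrist_torque'],s['finger_gap'])"
```

```text
clock: 32.1
ee_pos: [0.4917, -0.2852, 0.0558]
eef_rot: [[0.991, 0.136, -0.001], [0.136, -0.991, -0.004], [-0.002, 0.003, -1.0]]
contact_force: [-10.5, -9.2, 8.6]
finger_gap: 0.0114
finger_force: 50.0
[-0.42  0.85  1.23  2.02 -0.97  1.03 -0.14] [-2.33  2.6   0.13] 0.011376298902682129
```

```bash
python3 -m jog '0 0 0 0 0 0 3;0 0 0 0 0 0 6;0 0 0 0 0 0 9;0 0 0 0 0 0 9'
python3 -c "
from go import *
s=bot.state();print(s['q'],s['wrist_torque'],s['contact_force'])"
```

```text
clock: 32.5
ee_pos: [0.4917, -0.2851, 0.0558]
eef_rot: [[1.0, -0.019, -0.001], [-0.019, -1.0, -0.003], [-0.001, 0.003, -1.0]]
contact_force: [-9.9, -8.5, 8.8]
finger_gap: 0.0123
finger_force: 52.6
[-0.42  0.86  1.24  2.02 -0.98  1.04 -0.29] [-2.23  2.74  1.02] [-9.88 -8.47  8.76]
```

The torque jumped to 1 N·m and the fingers spread slightly: the clamp is at its stop. Release and retreat.

```bash
python3 -m jog '0 0 0 0 0 0 -3;0.1 0 0 0 0 0 -3;0.25 0 0 0 0 0 -3;0.3 0 0 0 0 0 -3;0.3 0 0 0 0 0 -3;0.3 0 0 -15 0 0 -3;0.3 0 0 -50 0 0 -3;0.3 0 0 -100 0 0 -3;0.3 0 -10 -150 0 0 -3;0.3 -20 30 -200 0 0 -3;0.3 -20 30 -200 0 0 -3' 10
python3 - <<'E'
from go import *
import pickle
a=grab('scene','s8');w=grab('wrist','w8');b=grab('top','t8')
pickle.dump((a,b,w),open('r8.pkl','wb'))
s=bot.state();print(s['ee_pos'],s['contact_force'],np.array(w['world_from_camera'])[:3,3])
c=a['color'][160:216,200:245].max(2)<50
for r in range(0,56,8): print(160+r,''.join('#' if v else '.' for v in c[r]))
q=proj(w,(.4917,-.2852,.078));print(q)
y0,x0=int(q[1])-30,int(q[0])-30; m=(w['color'][y0:y0+60,x0:x0+60].max(2)<50).astype(np.uint8)
k,l,st,ce=cv2.connectedComponentsWithStats(m); i=1+np.argmax(st[1:,4]); print(st[i],onz(w,*(ce[i]+[x0,y0]),.072))
pts=np.argwhere(l==i)[:,::-1].astype(np.float32); vx,vy,_,_=cv2.fitLine(pts,2,0,.01,.01).ravel(); c0=ce[i]+[x0,y0]
d=onz(w,*(c0+12*np.array([vx,vy])),.075)-onz(w,*(c0-12*np.array([vx,vy])),.075); print('bar yaw',np.arctan(d[1]/d[0]))
E
```

```text
clock: 33.6
ee_pos: [0.4718, -0.3156, 0.2596]
eef_rot: [[0.999, 0.034, 0.005], [0.034, -0.999, -0.002], [0.005, 0.002, -1.0]]
contact_force: [0.0, -1.3, 1.1]
finger_gap: 0.0281
finger_force: 0.0
[ 0.47 -0.31  0.26] [ 0.01 -0.2  -0.68] [ 0.54 -0.31  0.44]
160 .............................................
168 ....................###......................
176 ....................#...#....................
184 .............##########.##...................
192 ..............######....##....#####..........
200 .........................###...#####.........
208 ..........................####...##.##.......
[288.27 166.06]
[ 26   9  11  39 357] [ 0.49 -0.29  0.07]
bar yaw 0.07040758911569389
```

The bar is now parallel to the rack axis, so the clamp is at about 0. I check the gap numerically along the post tops.

Run:
```python
from go import *
import pickle
a,b,w=pickle.load(open('r8.pkl','rb')); w2=pickle.load(open('w2.pkl','rb'))
yh=np.array([-.081,.997,0]);xh=np.array([.997,.081,0]);Tr=np.array([.4843,-.175,.125])
for n,im in (('now',w),('start',w2)):
  g=cv2.GaussianBlur(cv2.cvtColor(im['color'],cv2.COLOR_RGB2GRAY),(0,0),.5).astype(np.float32)
  for x in (-.053,.053):
    row=[]
    for t in range(-26,16):
        v=[]
        for dx in (-.002,0,.002):
            q=proj(im,Tr+(x+dx)*xh+t*.001*yh).astype(np.float32); v.append(cv2.remap(g,q[:1].reshape(1,1),q[1:].reshape(1,1),1)[0,0])
        row.append(int(np.mean(v)))
    print(n,x,row)
k=lambda im,y0,x0:None
```

```text
now -0.053 [14, 15, 19, 23, 28, 33, 38, 45, 58, 75, 86, 90, 88, 86, 80, 66, 44, 23, 11, 9, 10, 10, 10, 9, 9, 10, 10, 10, 10, 10, 11, 12, 13, 15, 16, 16, 16, 17, 23, 34, 51, 68]
now 0.053 [54, 54, 54, 55, 55, 55, 54, 61, 90, 137, 174, 187, 187, 185, 175, 145, 91, 37, 14, 12, 13, 13, 13, 13, 13, 13, 13, 16, 22, 29, 33, 34, 35, 34, 35, 41, 62, 93, 123, 141, 147, 147]
start -0.053 [51, 49, 49, 48, 47, 46, 45, 44, 48, 60, 75, 84, 85, 85, 84, 77, 59, 42, 37, 38, 39, 39, 39, 39, 40, 45, 59, 76, 84, 85, 84, 84, 80, 70, 63, 62, 62, 63, 64, 65, 65, 65]
start 0.053 [83, 83, 82, 82, 82, 80, 74, 66, 63, 72, 87, 98, 101, 101, 100, 99, 97, 98, 100, 102, 102, 104, 103, 97, 86, 73, 76, 91, 99, 100, 99, 100, 105, 112, 119, 122, 125, 128, 129, 130, 131, 133]
```

Gap ≈ 10 mm (limit 12.5), lid upright, clamp at its stop, hand clear. I hand it in.

```bash
python3 -c "
from station import bot
print(bot.sign_off())"
```

```text
the job is handed in; nothing more can be done
None
```

I handed the job in at about 34 s of the 72 s allowed. By my measurements the lid stands upright between the forks, with a gap of about 10 mm and the clamp at its stop. The hand is clear, I saw no contact with the bystanders, and the hand-in returned no verdict.

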